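# Latch the sprung zero stage at mid position and store the zero

### The job

Zero the desk rig: with a fingertip, push the black block of the sprung stage along its rails towards the pin bridge until the stop pin drops by itself, then let go so that the carriage springs back and latches against the pin at mid position. Only after that, press the push button on the small grey control box down to store the zero, and let it come up again. Grasp and lift nothing, leave the stop pin and its brass knob alone, and leave the loose hand grip, mouse and screwdriver where they are.

Things in the scene. Friction and masses are not known exactly. Their poses are not given: they have to be found in the camera images.
- stage: Fixed aluminium plate, 300 x 150 x 12 mm, with a sprung carriage between two rails (tops 26 mm above the work surface, at y = 51 to 61 mm either side). Origin: centre of its underside, on the work surface; +x points along the rails, the way the carriage is pushed (away from the robot, within 0.4 rad). The pin bridge crosses at x = 35 to 65 mm, its top 58 mm above the work surface.
- push_face (a point): Centre of the flat rear (-x) end face of the carriage's black push block, 30 mm above the work surface; it moves with the carriage. The block is 90 mm long (x), 98 mm wide (y), its bottom 14 mm and its top 46 mm above the work surface; at rest this face is at x = -115 mm of the stage, and the plate reaches to x = -150 mm, 12 mm high, under it. Site axes are those of the stage.
- carriage (a joint): Carriage travel along the stage's +x, m. 0: rest at the open (robot) end; 0.050: hard end stop. A spring pushes it back with about 3.6 N at 0, 7.6 N at 0.050 (plus 22 N per m/s of drag). Past 0.030 the stop pin drops behind the carriage's catch block; push to about 0.040 to be sure. On release it runs back and stops against the pin at 0.030 (mid position, latched). Let go short of 0.030 it returns to 0.
- stop_pin (a joint): Drop of the vertical 12 mm steel stop pin in the bridge, m. 0: up, riding on the carriage's catch block; 0.014: fully dropped, which takes about 0.1 s and happens by itself.
- pin_knob (a point): Brass knob on the stop pin, 24 mm across, 14 mm high, fixed to the pin; this point: its centre, 89 mm above the work surface while the pin is up, at x = 50 mm, y = 0 of the stage. Not to be touched.
- pod: Fixed grey control box, 80 x 70 x 40 mm, beside the stage (left or right of it), with a push button on top. Origin: centre of its underside.
- button_top (a point): Centre of the top of the round black push button, 36 mm across, 58 mm above the work surface when up. It stands 6 mm above its 52 mm wide round collar and is pressed straight down.
- button (a joint): Button travel downwards, m. 0: up; 0.006: fully down (about 5 N). It springs back up when let go. It counts as pressed beyond 0.004.
- grip_center (a point): Bystander: spare black hand grip, a loose upright cylinder, 46 mm across and 100 mm tall, beside the stage on the other side from the control box. This point: its centre, half-way up.
- mouse_center (a point): Bystander: black computer mouse, 105 x 60 x 32 mm, loose, to the left. This point: its centre, 16 mm up.
- driver_grip (a point): Bystander: loose screwdriver lying to the right, about 200 mm long. This point: the middle of its handle.
Mind the look-alikes: they are no part of the job. Several things have the shape of the pod; the one meant has the colours described above.

How it is judged:
On the way, in this order (a step that is already met when the one before it is completed fails the run):
1. the carriage is pushed past the stop pin (value of joint carriage above 0.0315 m).
2. the carriage is let go and latched at mid position against the dropped pin (value of joint carriage between 0.027 and 0.033 m and value of joint stop_pin above 0.01 m and contact force between the fingers and stage below 0.3 N), for 0.2 s.
3. the button is pressed down (value of joint button above 0.004 m).
At the end, for the whole second after the job is handed in: The carriage stands latched at mid position (joint 0.030 within 3 mm) with the stop pin dropped at least 10 mm, and the button is up again (within 1.5 mm) (value of joint carriage between 0.027 and 0.033 m and value of joint stop_pin above 0.01 m and value of joint button below 0.0015 m); the robot touches nothing.
It fails at once if the button is pressed before the carriage is latched at mid position (value of joint button above 0.003 m and not (value of joint carriage between 0.027 and 0.033 m and value of joint stop_pin above 0.01 m)).
It fails at once if the robot touches the stop pin or its knob (contact force between any of the fingers, the arm and stop_pin above 0.5 N).
It fails at once if the stop pin is lifted (value of joint stop_pin below -0.004 m).
It fails at once if the hand grip, mouse or screwdriver is moved by more than 20 mm or lifted (distance of any of grip_center, mouse_center, driver_grip from where it was at the start of the episode above 0.02 m).
It also fails if it takes over 35 s, if anything falls off the work surface, if the arm or the gripper's body presses on something with over 40 N, if the wrist force passes 120 N, or if a joint passes its speed limit or range.

### The arm

A 6-joint arm with a two-finger parallel gripper is mounted at the origin on the work surface. World frame = base frame: x ahead of the robot, y to its left, z up, the work surface at z = 0. Lengths are in m, angles in rad, forces in N, time in s.
With the tool pointing down it reaches from about 0.3 to 0.775 m from the base axis. Payload 14.6 kg.
Tool frame: the origin (TCP) lies midway between the tips of the shut fingers; the grasp point (between the pads) lies 19 mm behind it (ctrl.grip_depth is the distance from the TCP to the grasp point, in m); z points along the fingers, x is the direction in which the jaws open and shut, and the axes are right-handed (so a half turn about z gives the same grasp; the last joint's range is limited). The gripper opens to 94 mm and grips with 3 to 60 N. Pads are 16 mm wide; open, the fingers measure 119 mm over their backs; the gripper's body (75 mm by 177 mm) begins 78 mm behind the grasp point.
Start: joints at [-1.322, 0.3, 1.521, -0, 1.321, -0.067], TCP at [0.171, -0.523, 0.205] pointing down, gripper open.
Joint ranges: [-3.03, 3.03], [-0.79, 2.21], [0.23, 2.52], [-1.04, 4.18], [0, 3.07], [-2.55, 2.55]. Speed limits (rad/s): [2.22, 2.22, 2.57, 3.14, 3.14, 3.14].

### API

Orientations are given as [roll, pitch, yaw] about the fixed x, y, z axes, in that order (R = Rz(yaw) Ry(pitch) Rx(roll)).
In Python, from station import ctrl gives the robot as it stands.
- The arm moves only by the tool play_rows, never from a script. Its argument "steps" is a list that holds one entry, the list of rows, each a list of 7 numbers: the shift along the tool's x, y, z in cm, then the turn, a rotation vector about the tool's x, y, z in rad, then the opening, from 0 (shut) to 1 (fully open). In form: [[[x, y, z, ax, ay, az, hand], ...]]. A call has 1 to 20 rows; each row is the pose to reach, as a shift and turn from the pose measured when the call began, along the tool's axes at that moment; what a row does not reach only later rows make up. A row lasts 1/12 s, in which the tool goes at most 41.7 mm and 7.16 degrees, less where a joint would pass 70% of its speed; a pose out of reach is approached as far as the arm can. A call with a gripper value outside its range is refused whole. The fingers move at their own pace and stop on an object; "force" is the grip in N (left out, the last holds). Time passes only in rows, so rows that repeat a pose let the fingers close. It gives the time, the measured TCP pose, the force and the opening at its end, in the units of the state.
- ctrl.get_obs(): the state, without advancing time (a new reading comes with each control period).
- ctrl.camera(name): name is "scene" or "top"; returns a dict with "frame" (384x512x3 uint8, blue, green, red), "fovy" (degrees; the focal length in pixels is half the picture's height over the tangent of half this angle, whatever the lens; pixels are square), "cx", "cy" (the principal point, pixels), "world_to_cam" (4x4, takes a point from world to camera coordinates). Camera axes: x right, y up, looking along -z (the intrinsics and any distortion apply to the point x, -y, -z); pixel columns grow to the right and rows downward; lengths in m; the calibration is good to about 2 mm. A picture is of the moment at which its call begins. There is no depth.
- ctrl.hand_in(): hands the job in, once; it reports no verdict.
The state is a dict: "time_s": time; "qpos": joint angles; "joint_vel": joint speeds; "tau": joint torques, N m; "ee_pos": TCP position; "eef_rot": TCP orientation; "force": force on the tool from outside, world axes, zero at the start; "moment": the same for the moment, N m; "grip_width": finger opening in m.
Only numpy, scipy, OpenCV 4.12 (cv2) and the standard library are available. Lean on these libraries where they do the work, as an engineer would, in place of code of your own. Each camera call takes 0.05 s, during which the arm holds its last target. There are 200 camera calls.

## Working session

There is one attempt and no reset: what is moved stays moved. The work goes in short steps, Python scripts to look and compute and a tool call to move; the robot and the scene stay as the last step left them, time stands still between calls to the robot, and variables do not carry over. Pictures are saved under pics/ and viewed, about 8 in all and at most 12, crops included, and the job is handed in when it is done.

Besides the shell and the picture viewer there is one more tool, called after "Request:" as a command line: name --argument value ..., lists and objects as JSON in quotes. play_rows: Moves the arm, as the interface text tells. Its arguments: {"type":"object","properties":{"steps":{"type":"array"},"force":{"type":"number"}},"required":["steps"]}

```bash
ls; mkdir -p pics; python3 - <<'E'
from station import ctrl
import cv2
for n in("scene","top"):
    c=ctrl.camera(n); cv2.imwrite(f"pics/{n}0.png",c["frame"]); print(n,c["fovy"],c["cx"],c["cy"],c["world_to_cam"].tolist() if hasattr(c["world_to_cam"],'tolist') else c["world_to_cam"],[k for k in c])
o=ctrl.get_obs(); print(o)
E
```

```text
pics
scene 52.938138571388635 254.99427368135534 189.42391615249184 [[0.8847552769406681, 0.4660316292347375, 0.004756099079927233, -0.4952012149251643], [-0.2881324029223256, 0.5389377778438011, 0.7915338211340007, 0.1030096418537984], [0.36631655478813463, -0.7016841113817542, 0.6111068560591917, -1.541225564908499], [0.0, 0.0, 0.0, 1.0]] ['frame', 'fovy', 'cx', 'cy', 'world_to_cam']
top 51.76400974366994 255.6789371611505 192.10813001732063 [[-0.006331431137355425, -0.9999730708132718, -0.0037108796839117122, -0.006504800981488762], [0.9885327757713558, -0.006818806032991825, 0.1508524282537837, -0.5803821407261357], [-0.15087366968935118, -0.002713214433099082, 0.9885493281884867, -1.3654155278591396], [0.0, 0.0, 0.0, 1.0]] ['frame', 'fovy', 'cx', 'cy', 'world_to_cam']
{'time_s': 0.1, 'qpos': array([-1.32159085e+00,  3.00387061e-01,  1.52150578e+00, -3.41724983e-06,
        1.32069224e+00, -6.65954206e-02]), 'joint_vel': array([-0.00079649, -0.0043734 , -0.00193401,  0.00139938,  0.000903  ,
        0.00033842]), 'tau': array([ 9.89371911e-04, -5.32648265e+01, -3.53284764e+01,  7.09819794e-02,
        2.35219690e-02, -7.33900970e-05]), 'ee_pos': array([ 0.17076019, -0.52258023,  0.20496428]), 'eef_rot': array([-3.14152991e+00,  9.90441405e-04, -1.25499456e+00]), 'force': array([-0.10422784,  1.00143565,  0.08976791]), 'moment': array([ 0.02456945, -0.0024534 ,  0.00847169]), 'grip_width': 0.09431651542413198}
```

View pics/top0.png

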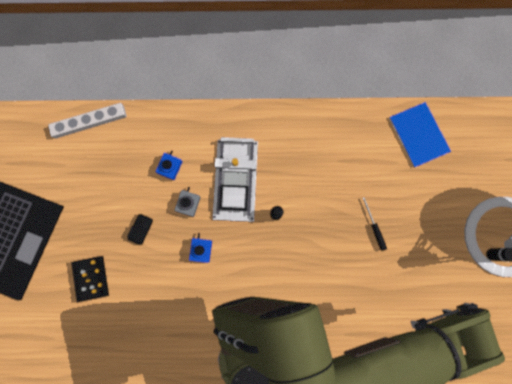

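View pics/scene0.png

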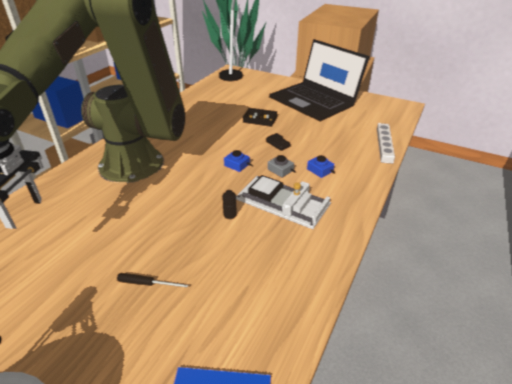

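The top view shows the stage at about (235,180). Three things are pod-shaped: grey at (187,203), blue at (168,166) and blue at (200,250). The grey one fits the description. The grip is at (277,212), the mouse at (140,229) and the driver at (375,230). I'll confirm with one enlarged crop.

```bash
python3 - <<'E'
import cv2
f=cv2.imread("pics/top0.png")[130:265,120:300]
cv2.imwrite("pics/crop1.png",cv2.resize(f,None,fx=4.4,fy=4.4,interpolation=cv2.INTER_CUBIC))
f=cv2.imread("pics/scene0.png")[140:235,210:345]
cv2.imwrite("pics/crop2.png",cv2.resize(f,None,fx=5.9,fy=5.9,interpolation=cv2.INTER_CUBIC))
E
```

```text
(no output)
```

View pics/crop1.png

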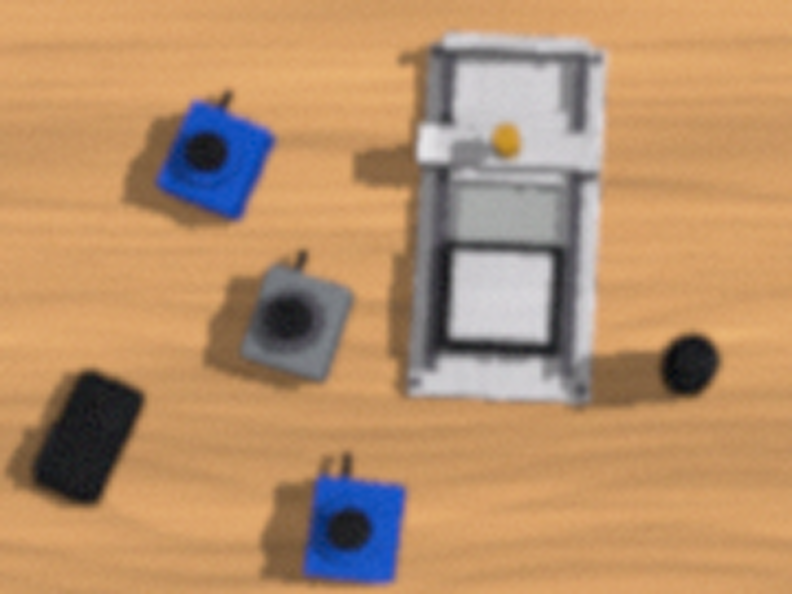

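View pics/crop2.png

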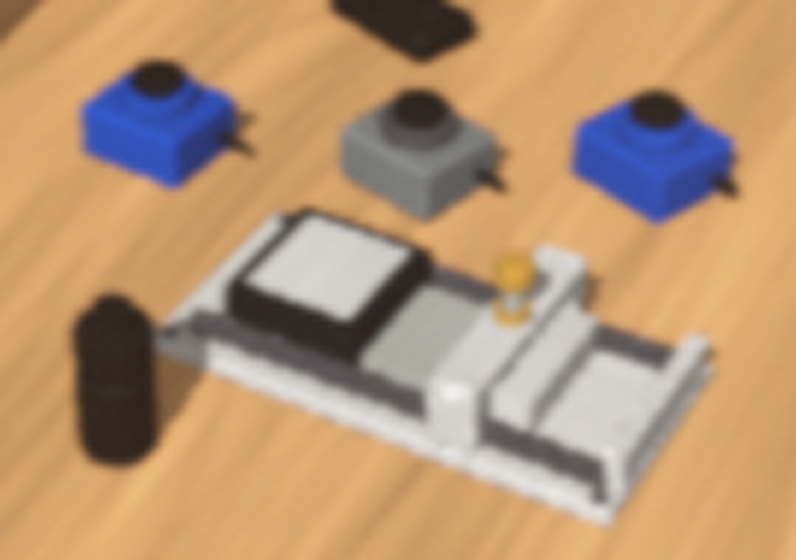

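The crops confirm the only grey pod: its button is at crop1 (290,318) and crop2 (418,107), left of the stage. The knob is at crop1 (507,140), the block rear edge at about crop1 (437,345) to (557,354), and the grip at crop1 (690,364). Next I fit the poses.

```bash
cat > h.py <<'E'
import numpy as np
from scipy.optimize import least_squares
from station import ctrl
cams={n:ctrl.camera(n) for n in("top","scene")}
def proj(n,P,k=0):
    c=cams[n]; P=np.atleast_2d(P); p=P@c["world_to_cam"][:3,:3].T+c["world_to_cam"][:3,3]
    f=c["frame"].shape[0]/2/np.tan(np.radians(c["fovy"])/2)
    a=np.c_[p[:,0],-p[:,1]]/-p[:,2:]; a=a*(1+k*(a**2).sum(1,keepdims=True))
    return a*f+[c["cx"],c["cy"]]
def full(n,uv):
    uv=np.atleast_2d(uv).astype(float)
    return (uv+.5)/(4.4 if n=="top" else 5.9)-.5+([120,130] if n=="top" else [210,140])
def R(y): return np.array([[np.cos(y),-np.sin(y),0],[np.sin(y),np.cos(y),0],[0,0,1]])
E
python3 - <<'E'
from h import *
L={"top":[((-.15,.075,.012),(408,393)),((-.15,-.075,.012),(588,402)),((.05,0,.089),(507,140)),((-.115,.049,.046),(437,345)),((-.115,-.049,.046),(557,354)),((-.025,.049,.046),(445,243)),((-.025,-.049,.046),(567,250))],
"scene":[((-.115,-.049,.046),(232,290)),((-.115,.049,.046),(312,210)),((-.025,.049,.046),(431,260)),((.05,0,.089),(515,272)),((.15,-.075,0),(605,522)),((.15,.075,.012),(715,368))]}
def res(p):
    return np.concatenate([(proj(n,np.array([a for a,_ in l])@R(p[2]).T+[p[0],p[1],0])-full(n,[b for _,b in l])).ravel() for n,l in L.items()])
s=least_squares(res,[.55,0,0],loss="soft_l1"); print(s.x,np.round(res(s.x).reshape(-1,2),1).tolist())
p=s.x; print("face",R(p[2])@[-.115,0,0]+[p[0],p[1],0])
def tri(o,z):
    r=lambda q:np.concatenate([(proj(n,[q[0],q[1],z])-full(n,uv)).ravel() for n,uv in o.items()])
    t=least_squares(r,[.5,0]); return t.x,np.round(t.fun,1)
print("button",tri({"top":(290,317),"scene":(418,108)},.058)); print("b top only",tri({"top":(290,317)},.058))
print("grip top",tri({"top":(690,360),"scene":(115,305)},.1))
E
```

```text
[ 0.63343497  0.06472342 -0.05789462] [[-0.4, 0.1], [0.2, 0.2], [-0.1, -0.3], [-0.1, 0.7], [0.3, 0.1], [-0.3, -1.2], [-0.6, -1.4], [-2.0, -0.2], [-1.3, -0.6], [0.4, -1.4], [-0.1, 0.8], [0.3, 2.2], [-0.0, 0.1]]
face [0.51862765 0.07137758 0.        ]
button (array([0.54521754, 0.23662921]), array([-0.1,  0.2,  0.2,  0.3]))
b top only (array([0.5459309 , 0.23644939]), array([0., 0.]))
grip top (array([ 0.50580436, -0.07959087]), array([-0.3, -0.2, -0.3,  0.2]))
```

Request:
play_rows --steps '[[[-16,-16,0,0,0,0.12,0],[-32,-32,0,0,0,0.25,0],[-47.3,-47.3,0,0,0,0.374,0],[-47.3,-47.3,0,0,0,0.374,0],[-47.3,-47.3,0,0,0,0.374,0],[-47.3,-47.3,0,0,0,0.374,0],[-47.3,-47.3,0,0,0,0.374,0],[-47.3,-47.3,0,0,0,0.374,0],[-47.3,-47.3,0,0,0,0.374,0],[-47.3,-47.3,0,0,0,0.374,0],[-47.3,-47.3,0,0,0,0.374,0],[-47.3,-47.3,0,0,0,0.374,0],[-47.3,-47.3,0,0,0,0.374,0],[-47.3,-47.3,0,0,0,0.374,0],[-47.3,-47.3,0,0,0,0.374,0],[-47.3,-47.3,0,0,0,0.374,0],[-47.3,-47.3,0,0,0,0.374,0],[-47.3,-47.3,0,0,0,0.374,0],[-47.3,-47.3,0,0,0,0.374,0],[-47.3,-47.3,0,0,0,0.374,0]]]'

```text
time_s: 1.87
ee_pos: [0.4731, 0.0728, 0.2055]
eef_rot: [3.141, 0.0, -1.63]
force: [-0.2, 0.5, 0.2]
grip_width: 0.0004
```

Request:
play_rows --steps '[[[0,0,4,0,0,0,0],[0,0,8,0,0,0,0],[0,0,12,0,0,0,0],[0,0,15,0,0,0,0],[0,0,16.5,0,0,0,0],[0,0,17.4,0,0,0,0],[0,0,17.4,0,0,0,0],[0,0,17.4,0,0,0,0]]]'

```text
time_s: 2.53
ee_pos: [0.4734, 0.0722, 0.0323]
eef_rot: [-3.141, 0.001, -1.631]
force: [-0.3, 1.1, 1.0]
grip_width: 0.0005
```

```bash
python3 - <<'E'
from h import *
import cv2
f=cams["scene"]["frame"][110:235,200:345]
cv2.imwrite("pics/crop3.png",cv2.resize(f,None,fx=4.6,fy=4.6,interpolation=cv2.INTER_CUBIC))
o=ctrl.get_obs();print(o["ee_pos"],o["force"],o["eef_rot"])
E
```

```text
[0.47381455 0.07255442 0.03289441] [0.1597917  0.2290203  0.57866017] [-3.13964029e+00  7.61963012e-04 -1.63065661e+00]
```

View pics/crop3.png

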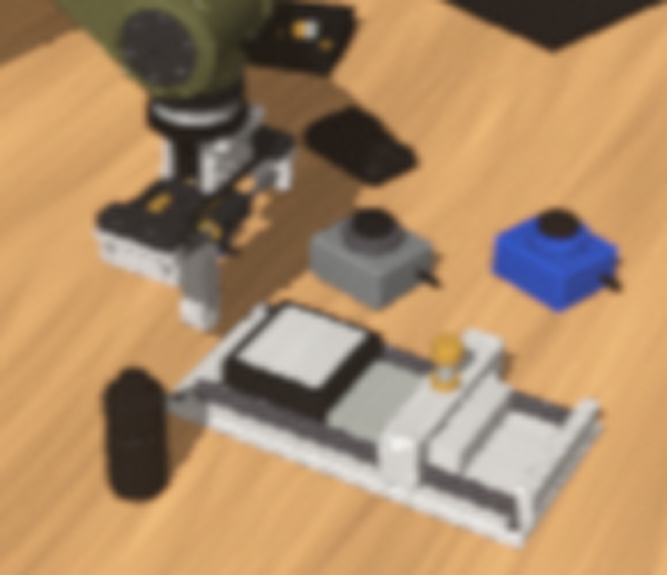

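The fingertip, at crop3 (197,318), is down behind the block and centred on it. The grip, at (135,435), is clear. Next I push gently and watch the force.

Request:
play_rows --steps '[[[0,-1.5,0,0,0,0,0],[0,-2.5,0,0,0,0,0],[0,-3.2,0,0,0,0,0],[0,-3.8,0,0,0,0,0],[0,-4.4,0,0,0,0,0],[0,-5,0,0,0,0,0],[0,-5,0,0,0,0,0],[0,-5,0,0,0,0,0]]]'

```text
time_s: 3.3
ee_pos: [0.5234, 0.0696, 0.0331]
eef_rot: [-3.14, 0.001, -1.631]
force: [-4.2, 0.1, 2.9]
grip_width: 0.0004
```

```bash
python3 - <<'E'
from h import *
import cv2
o=ctrl.get_obs();print(o["ee_pos"],o["force"])
f=cams["top"]["frame"][130:265,120:300]
cv2.imwrite("pics/crop4.png",cv2.resize(f,None,fx=4.4,fy=4.4,interpolation=cv2.INTER_CUBIC))
E
```

```text
[0.52334794 0.06957961 0.03311347] [-4.01271943 -0.36168845  2.10966327]
```

View pics/crop4.png

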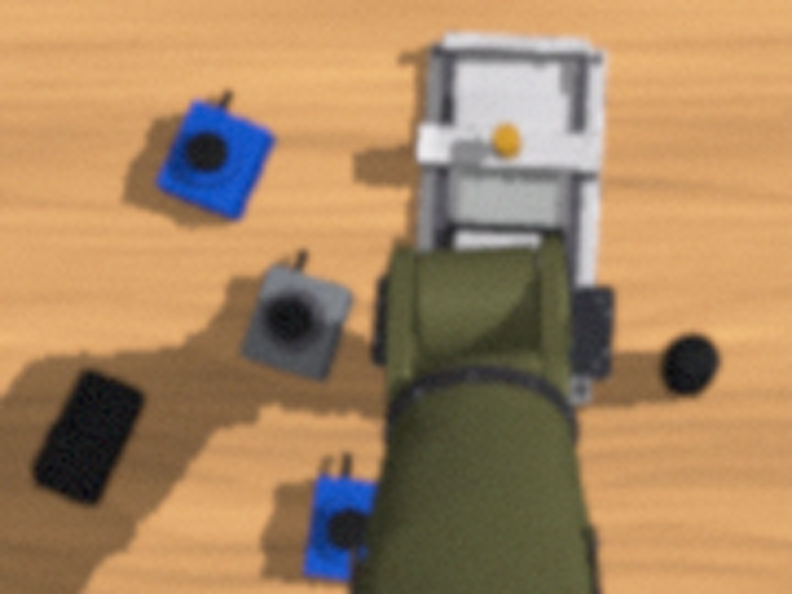

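In contact at about 4 N, with the carriage at about 13 mm. The block front edge moved to about row 230 in crop4. I push 2.6 cm more.

Request:
play_rows --steps '[[[0,-0.6,0,0,0,0,0],[0,-1.2,0,0,0,0,0],[0,-1.8,0,0,0,0,0],[0,-2.3,0,0,0,0,0],[0,-2.6,0,0,0,0,0],[0,-2.7,0,0,0,0,0],[0,-2.7,0,0,0,0,0],[0,-2.7,0,0,0,0,0]]]'

```text
time_s: 4.07
ee_pos: [0.5496, 0.0682, 0.0331]
eef_rot: [-3.141, 0.001, -1.63]
force: [-6.4, 1.4, 2.9]
grip_width: 0.0003
```

```bash
python3 - <<'E'
from h import *
import cv2
o=ctrl.get_obs();print(o["ee_pos"],o["force"])
f=cams["scene"]["frame"][140:235,210:345]
cv2.imwrite("pics/crop5.png",cv2.resize(f,None,fx=5.9,fy=5.9,interpolation=cv2.INTER_CUBIC))
E
```

```text
[0.54947883 0.06813105 0.03305357] [-7.14145436  0.85691866  3.01413878]
```

View pics/crop5.png

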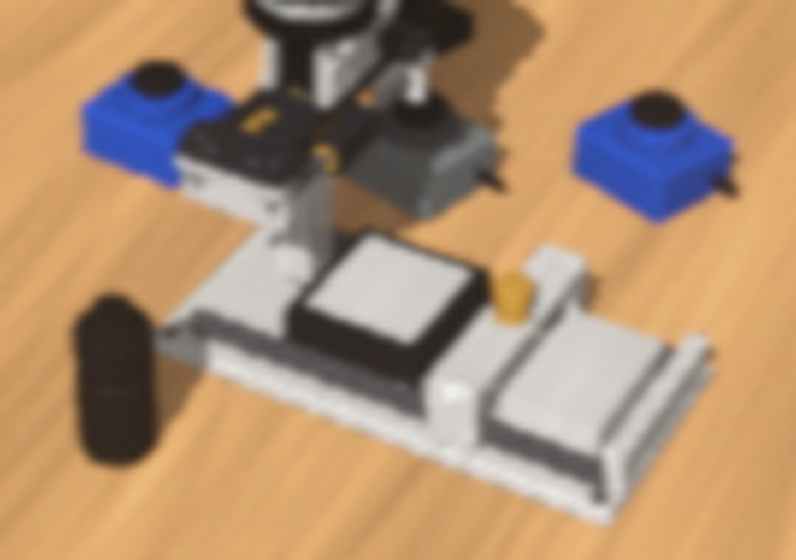

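The knob has dropped, from crop5 row 272 to 297, and the force is about 7 N, so the pin is down. I back off, then rise.

Request:
play_rows --steps '[[[0,0.8,0,0,0,0,0],[0,1.8,0,0,0,0,0],[0,3,0,0,0,0,0],[0,4.5,0,0,0,0,0],[0,5.5,0,0,0,0,0],[0,5.5,0,0,0,0,0],[0,5.5,0,0,0,0,0],[0,5.5,-4,0,0,0,0],[0,5.5,-8,0,0,0,0],[0,5.5,-11,0,0,0,0],[0,5.5,-11,0,0,0,0],[0,5.5,-11,0,0,0,0]]]'

```text
time_s: 5.17
ee_pos: [0.4958, 0.0713, 0.1445]
eef_rot: [-3.137, 0.001, -1.631]
force: [-0.3, -0.8, -0.6]
grip_width: 0.0003
```

```bash
python3 - <<'E'
from h import *
import cv2
o=ctrl.get_obs();print(o["ee_pos"],o["force"],o["eef_rot"])
y=o["eef_rot"][2]; d=np.array([.5455,.2365])-o["ee_pos"][:2]
print("tool xy cm",100*np.array([d@[np.cos(y),np.sin(y)],d@[np.sin(y),-np.cos(y)]]))
f=cams["scene"]["frame"][140:235,210:345]
cv2.imwrite("pics/crop6.png",cv2.resize(f,None,fx=5.9,fy=5.9,interpolation=cv2.INTER_CUBIC))
E
```

```text
[0.49444252 0.07124753 0.1421375 ] [-0.29646954  0.01011553 -0.12522752] [ 3.14075684e+00  5.99798510e-04 -1.63058936e+00]
tool xy cm [-16.80082125  -4.10911765]
```

View pics/crop6.png

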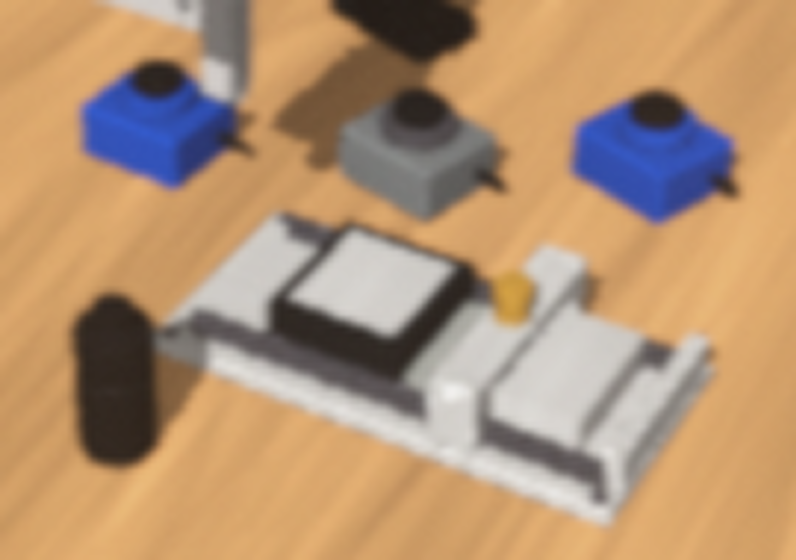

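Latched: the block sits at mid position with its rear-right corner at crop6 (275,300), against (232,290) at rest, and the knob is still down at row 297. The grip is unmoved. Next I go over the button.

Request:
play_rows --steps '[[[-4,-1,0,0,0,0,0],[-8,-2,0,0,0,0,0],[-12,-3,0,0,0,0,0],[-15,-3.8,0,0,0,0,0],[-16.8,-4.1,0,0,0,0,0],[-16.8,-4.1,0,0,0,0,0],[-16.8,-4.1,2,0,0,0,0],[-16.8,-4.1,4,0,0,0,0],[-16.8,-4.1,6,0,0,0,0],[-16.8,-4.1,7,0,0,0,0],[-16.8,-4.1,7,0,0,0,0],[-16.8,-4.1,7,0,0,0,0]]]'

```text
time_s: 6.27
ee_pos: [0.5453, 0.236, 0.072]
eef_rot: [3.14, 0.0, -1.631]
force: [0.2, 0.8, -0.1]
grip_width: 0.0003
```

```bash
python3 - <<'E'
from h import *
import cv2
o=ctrl.get_obs();print(o["ee_pos"],o["force"],o["eef_rot"])
f=cams["scene"]["frame"][140:235,210:345]
cv2.imwrite("pics/crop7.png",cv2.resize(f,None,fx=5.9,fy=5.9,interpolation=cv2.INTER_CUBIC))
E
```

```text
[0.54589574 0.23648308 0.0732738 ] [ 0.30759423 -0.45545761 -0.72140314] [-3.14106354e+00  1.15650713e-03 -1.63078274e+00]
```

View pics/crop7.png

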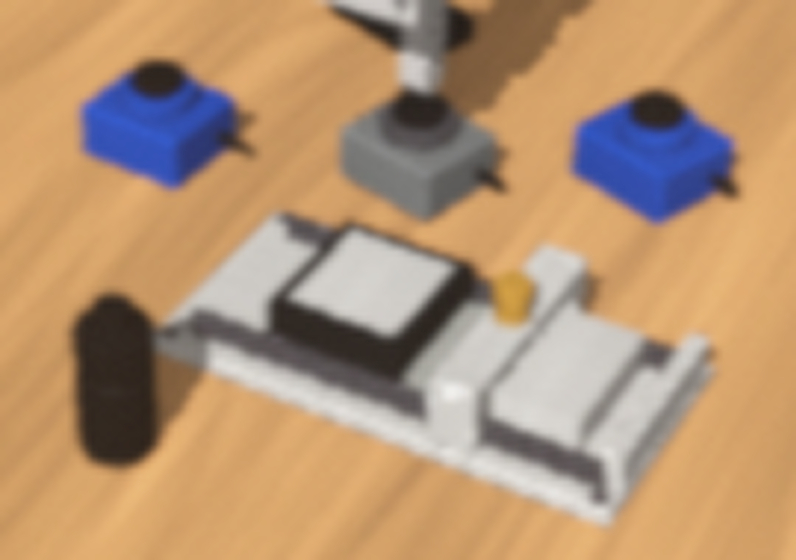

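The tip is centred over the button at crop7 (420,100), about 15 mm above it. I press.

Request:
play_rows --steps '[[[0,0,0.8,0,0,0,0],[0,0,1.4,0,0,0,0],[0,0,1.7,0,0,0,0],[0,0,2.0,0,0,0,0],[0,0,2.0,0,0,0,0],[0,0,2.0,0,0,0,0]]]'

```text
time_s: 6.87
ee_pos: [0.5466, 0.2366, 0.0558]
eef_rot: [-3.139, 0.002, -1.631]
force: [-9.0, -5.3, 26.9]
grip_width: 0.0001
```

```bash
python3 - <<'E'
from station import ctrl
o=ctrl.get_obs();print(o["ee_pos"],o["force"])
E
```

```text
[0.54655619 0.23663563 0.05580519] [-9.02256769 -5.342311   26.8520502 ]
```

27 N at z = 0.056 is more than the button needs. I'll look before going on.

```bash
python3 - <<'E'
from h import *
import cv2
o=ctrl.get_obs();print(o["ee_pos"],o["force"],o["moment"],o["eef_rot"])
a=cv2.resize(cams["scene"]["frame"][125:215,230:320],None,fx=6,fy=6,interpolation=cv2.INTER_CUBIC)
cv2.imwrite("pics/crop8.png",a)
E
```

```text
[0.54655155 0.23663586 0.05580733] [-8.64267338 -4.57812526 26.22240253] [-0.92125731  1.79816195 -0.03335721] [-3.13895526e+00  1.78292804e-03 -1.63068069e+00]
```

View pics/crop8.png

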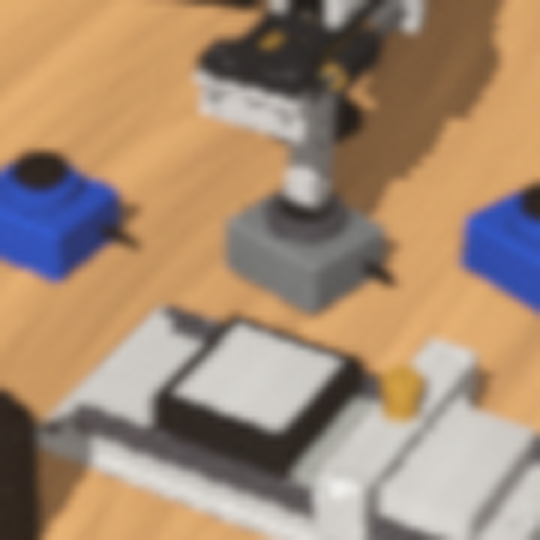

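```bash
python3 - <<'E'
from h import *
import cv2
a=cv2.imread("pics/scene0.png").min(2); b=cams["scene"]["frame"].min(2)
print(a[153:168,272:292]);print(b[153:168,272:292])
for z in(.058,.052): print(proj("scene",[[.5455,.2365,z]]))
E
```

```text
[[101 101 102 100 101 101  99  99 100 101 101 100 101 102 104 106 105 106
  106 107]
 [102 102 102 102 100  95  90  88  88  89  90  92  98 102 104 105 106 106
  107 110]
 [101 102 104 102  95  79  64  55  53  52  58  68  84  96 102 103 106 108
  110 112]
 [102 103 101  97  81  58  42  36  34  35  37  42  55  78  96 104 107 111
  112 113]
 [103 103  98  87  69  44  34  34  33  33  33  33  39  58  83 102 111 113
  113 112]
 [105 104 100  84  63  40  34  34  35  33  34  32  35  49  74  97 108 113
  112 112]
 [113 109  97  80  62  43  35  34  35  34  35  35  38  53  72  87 102 110
  110 109]
 [121 112  96  81  69  54  43  38  36  36  36  38  48  65  73  80  99 112
  110 109]
 [124 117 100  82  78  71  62  55  51  49  51  55  66  73  75  81 101 117
  118 114]
 [127 121 106  86  81  83  80  77  75  75  74  75  76  75  77  90 109 121
  122 121]
 [130 127 115  98  87  84  85  84  83  84  82  78  76  77  86 104 118 122
  122 122]
 [134 134 128 116 102  95  93  91  88  86  84  84  87  92 106 117 122 123
  121 117]
 [127 133 135 132 127 121 114 108 103  98  98 103 110 116 120 123 124 120
  112 
[... 811 characters left out ...]
0  55  53  54  63  72  76  90  96
   85  79]
 [121 117  98  81  76  70  62  54  49  50  51  57  65  71  74  79  98 111
  108 105]
 [124 120 104  85  79  80  79  74  73  73  72  71  74  74  76  88 108 118
  118 118]
 [130 125 114  97  85  81  83  81  80  81  79  77  74  74  84 102 115 120
  120 119]
 [131 132 126 114 101  94  91  88  87  85  82  83  85  92 103 116 122 121
  118 114]
 [125 131 135 130 124 119 113 107 102  97  96 101 108 114 118 121 121 117
  110 101]
 [120 122 126 132 134 132 128 122 118 117 116 118 121 122 122 120 114 104
   97  92]
 [118 119 121 123 127 132 135 133 127 125 124 123 123 121 117 108  98  93
   87  86]]
[[280.64897644 158.19525594]]
[[280.57776962 159.51397393]]
```

The picture shows the button about level with its collar, but the finger hides most of it. I'll release in small steps and read the force against height to see whether the button had bottomed.

Request:
play_rows --steps '[[[0,0,-0.1,0,0,0,0],[0,0,-0.1,0,0,0,0],[0,0,-0.1,0,0,0,0]]]'

```text
time_s: 7.32
ee_pos: [0.5467, 0.2367, 0.0572]
eef_rot: [-3.138, 0.002, -1.631]
force: [1.2, 0.1, 3.4]
grip_width: 0.0004
```

Request:
play_rows --steps '[[[0,0,-0.2,0,0,0,0],[0,0,-0.2,0,0,0,0],[0,0,-0.2,0,0,0,0]]]'

```text
time_s: 7.57
ee_pos: [0.5468, 0.2367, 0.0592]
eef_rot: [-3.138, 0.002, -1.631]
force: [-0.1, -0.6, 2.9]
grip_width: 0.0005
```

Request:
play_rows --steps '[[[0,0,-0.2,0,0,0,0],[0,0,-0.2,0,0,0,0],[0,0,-0.2,0,0,0,0]]]'

```text
time_s: 7.82
ee_pos: [0.5468, 0.2367, 0.0611]
eef_rot: [-3.138, 0.002, -1.631]
force: [0.7, 0.1, 1.6]
grip_width: 0.0007
```

Request:
play_rows --steps '[[[0,0,-0.2,0,0,0,0],[0,0,-0.2,0,0,0,0],[0,0,-0.2,0,0,0,0]]]'

```text
time_s: 8.07
ee_pos: [0.5466, 0.2366, 0.063]
eef_rot: [-3.139, 0.002, -1.631]
force: [0.4, -0.2, -0.8]
grip_width: 0.0004
```

The force follows the spring from a reading of 0.056 (hard stop) to 0.062 (free). So the button bottomed over its full 6 mm and has come back up; the tips read about 4 mm high. I rise clear.

Request:
play_rows --steps '[[[0,0,-3,0,0,0,0],[0,0,-7,0,0,0,0],[0,0,-10,0,0,0,0],[0,0,-10,0,0,0,0],[0,0,-10,0,0,0,0],[0,0,-10,0,0,0,0]]]'

```text
time_s: 8.57
ee_pos: [0.5458, 0.2363, 0.1618]
eef_rot: [-3.14, 0.001, -1.631]
force: [0.3, 0.3, 0.1]
grip_width: 0.0002
```

```bash
python3 - <<'E'
from h import *
import cv2
o=ctrl.get_obs();print(o["ee_pos"],o["force"],o["time_s"])
f=cams["scene"]["frame"]
cv2.imwrite("pics/crop9.png",cv2.resize(f[120:300,100:345],None,fx=3.2,fy=3.2,interpolation=cv2.INTER_CUBIC))
E
```

```text
[0.54564108 0.23622184 0.1612639 ] [ 0.59188564 -0.08687856  0.67807676] 8.6667
```

View pics/crop9.png

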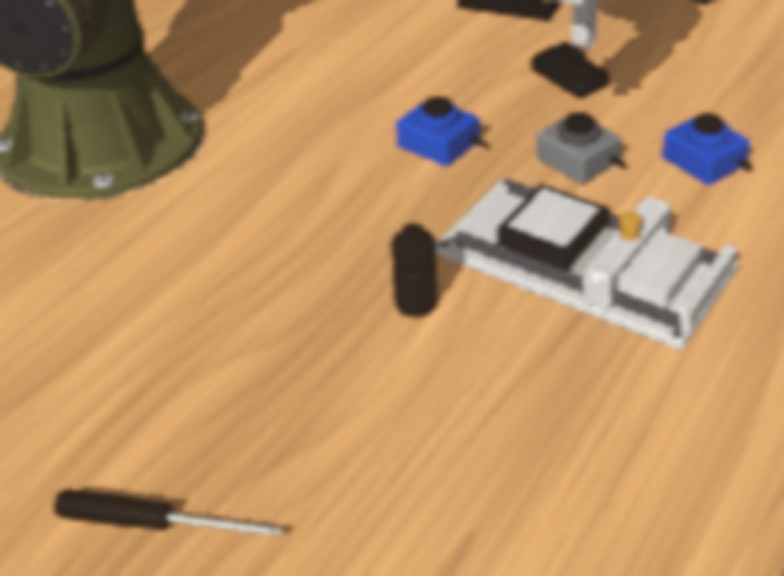

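The button is up at crop9 (578,125), the carriage is latched with the knob down at (629,225), and the grip, mouse and driver are in place. The arm is clear.

```bash
python3 -c "
from station import ctrl
print(ctrl.hand_in())"
```

```text
the job is handed in; nothing more can be done
None
```

The rig is zeroed and the job is handed in, at about 8.7 s of robot time; the hand-in gave no verdict.

- **Carriage:** I pushed the black block to about 40 mm with the shut fingertips, at roughly 7 N. The stop pin dropped by itself, and on release the carriage sprang back and latched at mid position. The latch is judged from the pictures: the knob stayed down and the block stood at mid position.
- **Button:** I then pressed the button on the grey control box and let it up.
- **Last checks:** The final picture shows the button up, the carriage still latched, and the hand grip, mouse and screwdriver where they were. The wrist force was within noise (below 1 N), and the arm stood about 10 cm above the box.
- **One disagreement:** The press met its hard stop, at about 27 N, with the fingertip reading 56 mm instead of the expected 52 mm. Releasing in small steps showed the spring force fading out by about 62–63 mm. That matches the full 6 mm of travel with a height reading about 4 mm too high, so I count the button as fully pressed.

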